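Make up two thread-and-tape kits and stack the trays

ROBOT

A 6-joint arm with a two-finger parallel gripper is mounted at the origin on a cart in front of the work surface, level with it; the furniture and walls round the work are solid. World frame = base frame: x ahead of the robot, y to its left, z up, the work surface at z = 0. Lengths are in m, angles in rad, forces in N, time in s.
With the tool pointing down it reaches from about 0.375 to 0.9 m from the base axis. Payload 3.1 kg.
Tool frame: the origin (TCP) lies between the finger pads; the fingertips stand 22 mm ahead of it and the grasp point (between the pads) lies 3 mm ahead of it; z points along the fingers, y is the line along which they close (so a half turn about z gives the same grasp; the last joint's range is limited). The gripper opens to 87 mm and grips with 3 to 60 N. Pads are 19 mm wide; open, the fingers measure 117 mm over their backs; the gripper's body (75 mm by 190 mm) begins 51 mm behind the grasp point.
Start: joints at [-1.288, 0.527, 1.433, -0, 1.181, -0.178], TCP at [0.278, -0.559, 0.245] pointing down, gripper open.
Joint ranges: [-3.08, 3.08], [-0.75, 2.2], [0.22, 2.44], [-1.43, 4.57], [0, 2.65], [-2.85, 2.85]. Speed limits (rad/s): [2.79, 2.79, 3.14, 3.14, 3.14, 3.14].

INTERFACE

Orientations are given as a unit quaternion [x, y, z, w].
In Python, from rig import robot gives the robot as it stands.
- The arm moves only by the tool move_arm, never from a script. Its argument "series" is text: rows parted by semicolons, each of 6 numbers parted by spaces: the shift along the tool's x, y, z in mm, then the turn, a rotation vector about the tool's x, y, z in degrees. In form: dx dy dz ax ay az; .... A call has 1 to 8 rows; each row is the pose to reach, as a shift and turn from the pose commanded when the call began, along the tool's axes at that moment; what a row does not reach only later rows make up. A row lasts 1/12 s, in which the tool goes at most 41.7 mm and 7.16 degrees, less where a joint would pass 70% of its speed; a pose out of reach is approached as far as the arm can. A call with a gripper value outside its range is refused whole. "jaw" is the opening, from 0 (shut) to 1 (fully open), set as the call begins (left out, the last holds). The fingers move at their own pace and stop on an object; "newtons" is the grip in N (left out, the last holds). Time passes only in rows, so rows that repeat a pose let the fingers close. It gives the time, the measured TCP pose, the force, the opening and the grip force at its end, in the units of the state.
- robot.get_obs(): the state, without advancing time (a new reading comes with each control period).
- robot.camera(name): name is "scene" or "top" or "wrist"; returns a dict with "img" (384x512x3 uint8, red, green, blue), "mtx" (3x3 intrinsics, pixels), "distortion" ([k1, k2, p1, p2, k3] as OpenCV has them; the pictures are not rectified), "world_to_cam" (4x4, takes a point from world to camera coordinates). Camera axes: x right, y down, z forward; pixel columns grow to the right and rows downward; lengths in m; the calibration is good to about 2 mm. A picture is of the moment at which its call begins. There is no depth.
- robot.hand_in(): hands the job in; it is judged then, once.
Trained networks look in a picture, given as the dict that the camera call returned (one of the last four; its "shot" number tells which), for a name from the list of things; names that differ only in an ending like _2 or _b are one class to them, and where a whole thing is asked for, a point or a joint stands for the part that bears it (a point fixed in the world has none). Each returns a list of dicts, best first, with "p" (0 to 1); they miss things now and then, are a little off and sometimes report something else, mostly with a low value. They report only what shows in the picture. A call takes as long as a camera call.
- robot.search_frame(picture, thing): "xyz" ([x, y, z] in m, in world coordinates, good to about 4 mm: the middle of the surface that is visible of it).
- robot.tip_of(picture, thing): "xyz" ([x, y, z] in m, in world coordinates, good to about 4 mm: a listed point, or the origin of a listed thing).
The state is a dict: "time": time; "q": joint angles; "joint_velocities": joint speeds; "joint_torque": joint torques, N m; "position": TCP position; "tool_rot": TCP orientation; "ft_force": force on the tool from outside, world axes, zero at the start; "moment": the same for the moment, N m; "grip_width": finger opening in m; "grip_force": force on a finger pad.
Only numpy, scipy, OpenCV 4.12 (cv2) and the standard library are available. Lean on these libraries where they do the work, as an engineer would, in place of code of your own. Each camera call takes 0.05 s, during which the arm holds its last target. There are 200 camera calls.

TASK

Make up two gift-wrapping kits: the green spool and the green tape roll go in the dark base tray, the rust spool and the tan tape roll in the white tray with the handle. In each tray stand the spool upright on one cork disc and lay the tape flat on the other, either way round, each near the middle of its disc. The white tray must end up stacked on the base tray, its four corner pins fully down in the sockets; leave the cream spool where it stands.

Things in the scene. Friction and masses are not known exactly. Their poses are not given: they have to be found in the camera images.
- spool_sage: wooden thread spool wound with sage green thread, standing upright; 28 mm diameter, 36 mm tall, with a label in the thread colour on top, about 20 g; grasp round the flanges from above. Origin at the centre of its underside, z up
- spool_rust: wooden thread spool wound with rust red thread, standing upright; 28 mm diameter, 36 mm tall, with a label in the thread colour on top, about 20 g; grasp round the flanges from above. Origin at the centre of its underside, z up
- spool_cream: wooden thread spool wound with cream white thread, standing upright; 28 mm diameter, 36 mm tall, with a label in the thread colour on top, about 20 g; grasp round the flanges from above. Origin at the centre of its underside, z up. Not wanted in either kit: stays where it is
- tape_green: roll of sage green paper tape lying flat; 43 mm outer diameter, 10 mm high, about 20 g; its bore is closed by a sage green card core; grasp across the diameter. Origin at the centre of its underside, z up
- tape_tan: roll of tan paper tape lying flat; 43 mm outer diameter, 15 mm high, about 20 g; its bore is closed by a tan card core; grasp across the diameter. Origin at the centre of its underside, z up
- base_tray: Dark wood tray, fixed. 122 (x) by 234 mm (y), board 5 thick, 6 mm rim, low divider at y=0. Middles of its two flat 52 mm cork discs: (0, +-62), floor z=5. Square 26 mm posts at (+-47, +-103) up to z=52, each with a brass-topped round socket 14 wide, 14 deep, chamfered 3 mm. Origin: centre of underside, on the desk. Half turn about z is the same. Once stacked upon it cannot be filled
- top_tray: White tray like the base tray (same outline, discs), loose, 0.25 kg. No posts; stands on 4 brass pins 8 mm thick, 12 long at (+-47, +-103). Origin: centre between pin tips. Floor z=17. Handle: wood bar 84 (x) by 12 (y) at x=y=0, z=55 to 77; pinch along y; fingertips kept above z=56 clear a spool in the tray. Seated: origin 40 above the base's, board on the posts. Half turn is the same

How it is judged:
By the outcome, as a careful person would: the job done as asked, in the order asked, and still so for the second after the job is handed in, with the robot touching nothing.
It also fails if it takes over 120 s, if anything falls off the work surface, if the arm or the gripper's body presses on something with over 40 N, if the wrist force passes 120 N, or if a joint passes its speed limit or range.

## Working session

There is one attempt and no reset: what is moved stays moved. The work goes in short steps, Python scripts to look and compute and a tool call to move; the robot and the scene stay as the last step left them, time stands still between calls to the robot, and variables do not carry over. Pictures are saved under pics/ and viewed, at most 14 in all, crops included, and the job is handed in when it is done.

Besides the shell and the picture viewer there is one more tool, called after ">>>" by a JSON object that holds its "api" and its "payload". move_arm: Moves the arm, as the interface text tells. Its arguments: {"type":"object","properties":{"series":{"type":"string"},"jaw":{"type":"number"},"newtons":{"type":"number"}},"required":["series"]}

```bash
mkdir -p pics; ls; python3 - <<'E'
from rig import robot
import cv2
o=robot.get_obs();print(o['position'],o['tool_rot'],o['time'])
for n in ['scene','top']:
    p=robot.camera(n);cv2.imwrite(f'pics/{n}0.png',p['img'][:,:,::-1])
    print(n,p['world_to_cam'].round(3).tolist())
    for t in ['spool_sage','spool_rust','spool_cream','tape_green','tape_tan','base_tray','top_tray']:
        for f in ('tip_of','search_frame'):
            print(t,f,[(d['xyz'].__class__ and [round(float(v),4) for v in d['xyz']],round(d['p'],2)) for d in getattr(robot,f)(p,t)[:2]])
E
```

```text
pics
[ 0.27829326 -0.55885555  0.24356142] [ 9.73461353e-01  2.28848881e-01 -6.31350340e-05 -1.08665324e-03] 0.0
scene [[-0.854, -0.52, -0.006, 0.471], [-0.356, 0.594, -0.722, 0.201], [0.379, -0.615, -0.692, 0.786], [0.0, 0.0, 0.0, 1.0]]
spool_sage tip_of [([0.6351, 0.2601, -0.0027], 0.54)]
spool_sage search_frame [([0.6283, 0.2659, 0.0283], 0.75)]
spool_rust tip_of []
spool_rust search_frame [([0.6057, -0.201, 0.0223], 0.53)]
spool_cream tip_of [([0.6074, 0.1655, 0.0026], 0.44)]
spool_cream search_frame [([0.6033, 0.1697, 0.0287], 0.43)]
tape_green tip_of [([0.6258, -0.0717, 0.0029], 0.42)]
tape_green search_frame [([0.6226, -0.065, 0.0099], 0.53)]
tape_tan tip_of [([0.6053, 0.0484, 0.0023], 0.47)]
tape_tan search_frame [([0.6019, 0.0545, 0.014], 0.61)]
base_tray tip_of [([0.4434, 0.2086, 0.0028], 0.6)]
base_tray search_frame [([0.4435, 0.2182, 0.004], 0.6)]
top_tray tip_of [([0.4604, -0.1216, -0.001], 0.93)]
top_tray search_frame [([0.4603, -0.1057, 0.0177], 0.95)]
top [[-0.003, -1.0, 0.014, 0.036], [-0.986, 0.0, -0.165, 0.538], [0.165, -0.014, -0.986, 0.987], [0.0, 0.0, 0.0, 1.0]]
spool_sage tip_of [([0.628, 0.2589, 0.0007], 0.59)]
spool_sage search_frame [([0.6294, 0.2539, 0.0375], 0.73)]
spool_rust tip_of [([0.6146, -0.2049, 0.0023], 0.68)]
spool_rust search_frame [([0.6088, -0.2052, 0.0361], 0.68), ([0.6271, 0.2565, 0.037], 0.47)]
spool_cream tip_of [([0.608, 0.1598, 0.004], 0.69)]
spool_cream search_frame [([0.6082, 0.1637, 0.038], 0.71)]
tape_green tip_of [([0.62, -0.075, -0.0041], 0.72)]
tape_green search_frame [([0.6229, -0.0763, 0.0095], 0.73)]
tape_tan tip_of [([0.6098, 0.0512, -0.0001], 0.82)]
tape_tan search_frame [([0.6051, 0.0513, 0.0132], 0.87)]
base_tray tip_of [([0.4426, 0.2062, 0.0011], 0.71)]
base_tray search_frame [([0.4402, 0.2116, 0.0059], 0.61)]
top_tray tip_of [([0.4647, -0.1186, 0.0006], 0.72)]
top_tray search_frame [([0.4645, -0.1157, 0.0163], 0.91)]
```

View pics/top0.png

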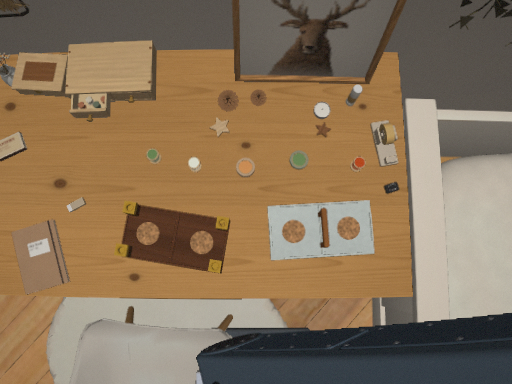

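View pics/scene0.png

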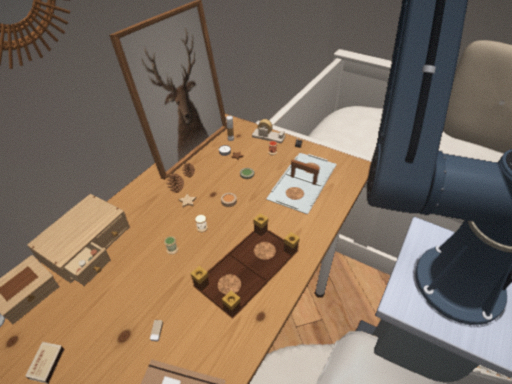

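```bash
cat > h.py <<'E'
from rig import robot
import numpy as np, cv2
from scipy.spatial.transform import Rotation as R
def down(yaw):  # tool x at yaw (deg), z down
    return R.from_euler('z',yaw,degrees=True)*R.from_euler('x',180,degrees=True)
def rows(wps, start=None):
    """wps: list of (x,y,z,yaw); prints rel rows from start pose (default measured)"""
    o=robot.get_obs()
    p,r=(o['position'],R.from_quat(o['tool_rot'])) if start is None else (np.array(start[:3]),down(start[3]))
    print('pos',p.round(4),'yaw',r.as_matrix()[:2,0] @ [1,0], np.degrees(np.arctan2(*r.as_matrix()[[1,0],0])).round(2),'t',o['time'])
    for w in wps:
        d=r.inv().apply(np.array(w[:3])-p)*1000; a=(r.inv()*down(w[3])).as_rotvec(degrees=True)
        print(*d.round(1),*a.round(2),' n>=',np.ceil(max(np.linalg.norm(d)/41.7,np.linalg.norm(a)/7.16)))
def shot(n,name=None):
    p=robot.camera(n)
    if name: cv2.imwrite(f'pics/{name}.png',p['img'][:,:,::-1])
    return p
def px2plane(p,uv,z):
    u=cv2.undistortPoints(np.array(uv,float).reshape(-1,1,2),np.array(p['mtx']),np.array(p['distortion'])).reshape(-1,2)
    T=np.linalg.inv(p['world_to_cam']); d=np.c_[u,np.ones(len(u))]@T[:3,:3].T; c=T[:3,3]
    return c+d*((z-c[2])/d[:,2])[:,None]
def proj(p,X):
    T=np.array(p['world_to_cam']); return cv2.projectPoints(np.array(X,float),cv2.Rodrigues(T[:3,:3])[0],T[:3,3],np.array(p['mtx']),np.array(p['distortion']))[0].reshape(-1,2)
E
python3 - <<'E'
from h import *
rows([(0.48,-0.1,0.33,0)])
E
```

```text
pos [ 0.2785 -0.5595  0.2445] yaw 0.8952572158545054 26.46 t 1.5
385.1 -321.6 -85.5 -0.0 0.0 26.46  n>= 13.0
```

>>> {"api": "move_arm", "payload": {"series": "385 -322 -85 0 0 26.5;385 -322 -85 0 0 26.5;385 -322 -85 0 0 26.5;385 -322 -85 0 0 26.5;385 -322 -85 0 0 26.5;385 -322 -85 0 0 26.5;385 -322 -85 0 0 26.5;385 -322 -85 0 0 26.5"}}

```text
time: 2.17
position: [0.4106, -0.2566, 0.3008]
tool_rot: [1.0, -0.001, 0.0, 0.0]
ft_force: [0.7, 0.2, 0.2]
grip_width: 0.0869
grip_force: 0.0
```

>>> {"api": "move_arm", "payload": {"series": "60 -150 -30 0 0 0;60 -150 -30 0 0 0;60 -150 -30 0 0 0;60 -150 -30 0 0 0;60 -150 -30 0 0 0;60 -150 -30 0 0 0"}}

```text
time: 2.67
position: [0.471, -0.1066, 0.3308]
tool_rot: [1.0, 0.002, 0.001, 0.0]
ft_force: [-0.1, 0.5, 0.5]
grip_width: 0.0868
grip_force: 0.0
```

```bash
python3 - <<'E'
from h import *
p=shot('wrist','w1')
rows([]); T=np.linalg.inv(p['world_to_cam']);print(T.round(3))
for t in ['spool_rust','tape_green','tape_tan','top_tray']:
    for f in ('tip_of','search_frame'):
        print(t,f,[(np.round(d['xyz'],4).tolist(),round(d['p'],2)) for d in getattr(robot,f)(p,t)[:1]])
E
```

```text
pos [ 0.4705 -0.1079  0.3304] yaw 0.9999984032269034 0.1 t 2.7167
[[ 0.004 -0.954 -0.301  0.553]
 [-1.    -0.004 -0.002 -0.106]
 [ 0.001  0.301 -0.954  0.47 ]
 [ 0.     0.     0.     1.   ]]
spool_rust tip_of [([0.6142, -0.2091, 0.0025], 0.82)]
spool_rust search_frame [([0.6138, -0.2082, 0.0398], 0.68)]
tape_green tip_of [([0.6233, -0.0726, -0.0013], 0.92)]
tape_green search_frame [([0.6228, -0.0709, 0.0088], 0.69)]
tape_tan tip_of [([0.6056, 0.05, -0.0019], 0.66)]
tape_tan search_frame [([0.6112, 0.0501, 0.0121], 0.9)]
top_tray tip_of []
top_tray search_frame [([0.4686, -0.1153, 0.0174], 0.56)]
```

View pics/w1.png

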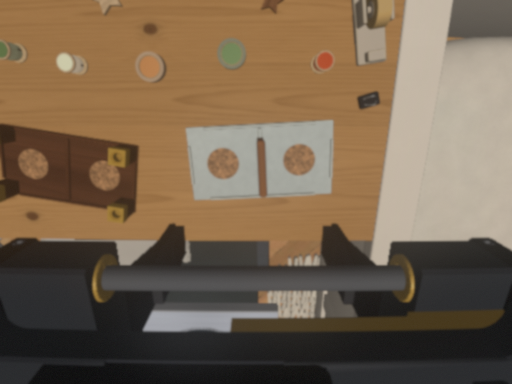

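```bash
cat >> h.py <<'E'
def blob(p,uv,half,z,inv=False,ch=1):
    u,v=map(int,uv); im=cv2.cvtColor(p['img'],cv2.COLOR_RGB2HSV)[v-half:v+half+1,u-half:u+half+1,ch]
    m=cv2.threshold(cv2.medianBlur(np.ascontiguousarray(im),3),0,255,cv2.THRESH_OTSU)[1]
    if inv: m=255-m
    n,l,s,c=cv2.connectedComponentsWithStats(m); k=1+np.argmax(s[1:,4])
    cc=c[k]+[u-half,v-half]; return s[k],cc,px2plane(p,[cc],z)[0]
E
python3 - <<'E'
from h import *
p=shot('wrist')
a=blob(p,(223,163),21,.017);b=blob(p,(299,159),21,.017)
print(a,b); d=a[2]-b[2]; print((a[2]+b[2])/2, np.linalg.norm(d), np.degrees(np.arctan2(-d[0],d[1])))
c=px2plane(p,[(189,129),(331,122),(195,198),(332,192)],.025);print(c.round(4),c.mean(0))
print(blob(p,(231,53),22,.010,ch=0),blob(p,(150,67),22,.015,ch=1),blob(p,(325,60),16,.036,ch=1))
rows([(.614,-.2065,.1,3),(.614,-.2065,.025,3)])
E
```

```text
(array([  4,   5,  31,  31, 740], dtype=int32), array([220.91621622, 162.37162162]), array([ 0.45864577, -0.05689212,  0.017     ])) (array([  4,   5,  31,  31, 754], dtype=int32), array([297.09151194, 157.95755968]), array([ 0.46565167, -0.18055485,  0.017     ]))
[ 0.46214872 -0.11872349  0.017     ] 0.12386102030477875 3.242530179032137
[[ 0.513  -0.0103  0.025 ]
 [ 0.5232 -0.2291  0.025 ]
 [ 0.4002 -0.0124  0.025 ]
 [ 0.4102 -0.2397  0.025 ]] [ 0.46163016 -0.12288777  0.025     ]
(array([ 10,  11,  20,  21, 349], dtype=int32), array([228.42406877,  51.98853868]), array([ 0.62423841, -0.07297936,  0.01      ])) (array([   0,    0,   45,   45, 1258], dtype=int32), array([151.84260731,  67.58585056]), array([0.60309934, 0.04193035, 0.015     ])) (array([  6,   7,  15,  16, 181], dtype=int32), array([322.27624309,  58.19337017]), array([ 0.61214207, -0.20730843,  0.036     ]))
pos [ 0.4701 -0.1092  0.33  ] yaw 0.9999973113111348 -0.13 t 3.1667
144.2 97.0 230.0 -0.01 0.02 -3.13  n>= 7.0
144.2 97.0 305.0 -0.01 0.02 -3.13  n>= 9.0
```

>>> {"api": "move_arm", "payload": {"series": "143 98 230 0 0 -3;143 98 230 0 0 -3;143 98 230 0 0 -3;143 98 230 0 0 -3;143 98 230 0 0 -3;143 98 230 0 0 -3;143 98 230 0 0 -3;143 98 230 0 0 -3"}}

```text
time: 3.83
position: [0.6127, -0.2081, 0.0908]
tool_rot: [1.0, 0.025, -0.004, -0.002]
ft_force: [0.1, 0.1, -1.8]
grip_width: 0.087
grip_force: 0.0
```

```bash
python3 - <<'E'
from h import *
p=shot('wrist','w2')
print([(f,np.round(d['xyz'],4)) for f in ('tip_of','search_frame') for d in getattr(robot,f)(p,'spool_rust')[:1]])
rows([(.613,-.207,.025,3)])
E
```

```text
[('tip_of', array([ 0.6138, -0.2099,  0.0038])), ('search_frame', array([ 0.6198, -0.2113,  0.0386]))]
pos [ 0.6127 -0.2065  0.0997] yaw 0.9986910296612064 2.93 t 3.9833
0.4 0.6 74.7 -0.06 0.09 -0.07  n>= 2.0
```

View pics/w2.png

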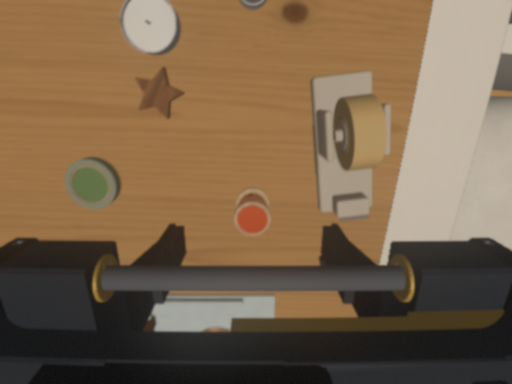

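```bash
python3 - <<'E'
from h import *
p=shot('wrist')
print(px2plane(p,[(253,219)],.036), px2plane(p,[(91,184)],.010))
rows([(.613,-.207,.025,3)])
E
```

```text
[[ 0.60829287 -0.20656309  0.036     ]] [[ 0.62197599 -0.0672375   0.01      ]]
pos [ 0.6132 -0.2065  0.1013] yaw 0.998675303094921 2.95 t 4.0333
-0.3 0.4 76.3 0.02 -0.05 -0.05  n>= 2.0
```

>>> {"api": "move_arm", "payload": {"series": "-2 0 20 0 0 0;-2 0 40 0 0 0;-2 0 60 0 0 0;-2 0 70 0 0 0;-2 0 74 0 0 0;-2 0 75 0 0 0;-2 0 75 0 0 0"}}

```text
time: 4.62
position: [0.612, -0.2069, 0.0268]
tool_rot: [1.0, 0.026, 0.001, 0.001]
ft_force: [-1.0, -0.7, 0.3]
grip_width: 0.0868
grip_force: 0.0
```

>>> {"api": "move_arm", "payload": {"series": "0 0 0 0 0 0;0 0 0 0 0 0;0 0 0 0 0 0;0 0 0 0 0 0;0 0 0 0 0 0;0 0 0 0 0 0;0 0 0 0 0 0;0 0 0 0 0 0", "jaw": 0.2, "newtons": 12}}

```text
time: 5.28
position: [0.6113, -0.2067, 0.0251]
tool_rot: [1.0, 0.026, -0.0, -0.0]
ft_force: [0.1, 1.2, 1.1]
grip_width: 0.0418
grip_force: 0.0
```

>>> {"api": "move_arm", "payload": {"series": "0 0 0 0 0 0;0 0 0 0 0 0;0 0 0 0 0 0;0 0 0 0 0 0;0 0 -30 0 0 0;0 0 -60 0 0 0;0 0 -85 0 0 0;0 0 -85 0 0 0"}}

```text
time: 5.95
position: [0.6146, -0.2083, 0.1157]
tool_rot: [1.0, 0.026, 0.005, 0.003]
ft_force: [0.7, -0.0, 0.7]
grip_width: 0.0273
grip_force: 12.0
```

```bash
python3 - <<'E'
from h import *
rows([(.4655,-.181,.11,3.2),(.4655,-.181,.045,3.2)])
E
```

```text
pos [ 0.6146 -0.2083  0.1157] yaw 0.9986189600944375 2.97 t 5.95
-147.6 -35.0 4.2 0.31 -0.52 -0.24  n>= 4.0
-148.1 -35.4 69.2 0.31 -0.52 -0.24  n>= 5.0
```

>>> {"api": "move_arm", "payload": {"series": "-40 -9 0 0 0 0;-80 -18 0 0 0 0;-120 -28 0 0 0 0;-138 -32 0 0 0 0;-144 -33 0 0 0 0;-144 -33 0 0 0 0;-144 -33 15 0 0 0;-144 -33 30 0 0 0"}}

```text
time: 6.62
position: [0.469, -0.183, 0.0807]
tool_rot: [1.0, 0.026, 0.003, 0.002]
ft_force: [0.1, -0.3, -0.9]
grip_width: 0.0273
grip_force: 12.0
```

>>> {"api": "move_arm", "payload": {"series": "0 0 8 0 0 0;0 0 16 0 0 0;0 0 24 0 0 0;0 0 30 0 0 0;0 0 30 0 0 0;0 0 30 0 0 0;0 0 30 0 0 0"}}

```text
time: 7.2
position: [0.4661, -0.1813, 0.0504]
tool_rot: [1.0, 0.026, 0.0, 0.0]
ft_force: [0.1, 0.7, -0.2]
grip_width: 0.0275
grip_force: 12.0
```

```bash
python3 - <<'E'
from h import *
rows([(.4655,-.181,.043,3.2)])
p=shot('wrist','w3')
print([(f,np.round(d['xyz'],4)) for f in ('tip_of','search_frame') for d in getattr(robot,f)(p,'spool_rust')[:1]])
E
```

```text
pos [ 0.4661 -0.1813  0.0504] yaw 0.9986644614413746 2.96 t 7.2
-0.5 -0.3 7.4 0.02 -0.03 -0.24  n>= 1.0
[('tip_of', array([ 0.4715, -0.184 ,  0.0306])), ('search_frame', array([ 0.4781, -0.1845,  0.0649]))]
```

View pics/w3.png

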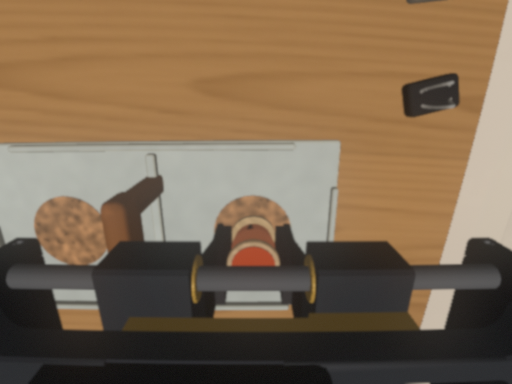

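>>> {"api": "move_arm", "payload": {"series": "0 0 4 0 0 0;0 0 7 0 0 0;0 0 8 0 0 0;0 0 8 0 0 0;0 0 8 0 0 0"}}

```text
time: 7.77
position: [0.4657, -0.1811, 0.0421]
tool_rot: [1.0, 0.026, -0.0, -0.0]
ft_force: [-0.1, 0.4, 0.1]
grip_width: 0.0273
grip_force: 12.0
```

>>> {"api": "move_arm", "payload": {"series": "0 0 0 0 0 0;0 0 0 0 0 0;0 0 0 0 0 0;0 0 0 0 0 0;0 0 0 0 0 0", "jaw": 0.65}}

```text
time: 8.18
position: [0.4658, -0.1811, 0.0422]
tool_rot: [1.0, 0.026, 0.0, -0.0]
ft_force: [0.5, 0.6, -0.4]
grip_width: 0.0518
grip_force: 0.0
```

>>> {"api": "move_arm", "payload": {"series": "0 0 -10 0 0 0;0 0 -30 0 0 0;0 0 -60 0 0 0;0 0 -85 0 0 0;0 0 -100 0 0 0;0 0 -100 0 0 0"}}

```text
time: 8.68
position: [0.4676, -0.1822, 0.146]
tool_rot: [1.0, 0.026, 0.003, 0.002]
ft_force: [0.4, -0.7, -0.1]
grip_width: 0.0567
grip_force: 0.0
```

```bash
python3 - <<'E'
from h import *
p=shot('top','t1'); q=shot('wrist','w4')
print([(f,np.round(d['xyz'],4)) for x in (p,q) for f in ('tip_of','search_frame') for d in getattr(robot,f)(x,'spool_rust')[:1]])
rows([(.607,.051,.15,0),(.607,.051,.025,0)])
E
```

```text
[('tip_of', array([ 0.4688, -0.1846,  0.0217])), ('search_frame', array([ 0.474 , -0.1828,  0.0573]))]
pos [ 0.465  -0.1807  0.1411] yaw 0.9986682464165119 2.95 t 8.9833
153.7 -224.0 -8.9 -0.09 0.13 2.95  n>= 7.0
154.0 -223.8 116.1 -0.09 0.13 2.95  n>= 8.0
```

View pics/w4.png

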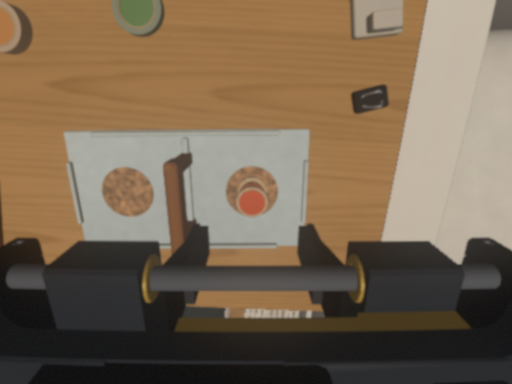

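>>> {"api": "move_arm", "payload": {"series": "24 -34 0 0 0 0;48 -70 0 0 0 0;73 -106 0 0 0 0;98 -142 10 0 0 0;122 -178 20 0 0 0;145 -212 30 0 0 0;154 -224 40 0 0 0;154 -224 40 0 0 0", "jaw": 0.9}}

```text
time: 9.65
position: [0.6087, 0.0552, 0.0988]
tool_rot: [1.0, 0.028, -0.001, -0.001]
ft_force: [0.1, -0.1, 0.3]
grip_width: 0.0782
grip_force: 0.0
```

```bash
python3 - <<'E'
from h import *
p=shot('wrist');p=shot('wrist','w5')
print([(f,np.round(d['xyz'],4)) for f in ('tip_of','search_frame') for d in getattr(robot,f)(p,'tape_tan')[:1]])
c=proj(p,[(.607,.051,.015)])[0];print(c);print(blob(p,c,40,.015,ch=0),blob(p,c,40,.015,ch=1))
rows([(.607,.051,.024,3)])
E
```

```text
[('tip_of', array([0.609 , 0.0501, 0.0026])), ('search_frame', array([0.6089, 0.0526, 0.0136]))]
[255.66226146 204.70380703]
(array([   0,    0,   81,   81, 3201], dtype=int32), array([253.47141518, 202.2636676 ]), array([0.60908176, 0.0529689 , 0.015     ])) (array([   0,    0,   81,   81, 4496], dtype=int32), array([254.24755338, 203.98732206]), array([0.60757578, 0.05222839, 0.015     ]))
pos [0.607  0.0498 0.1015] yaw 0.9986903930770303 2.93 t 9.85
0.2 -1.2 77.5 0.0 0.13 -0.07  n>= 2.0
```

View pics/w5.png

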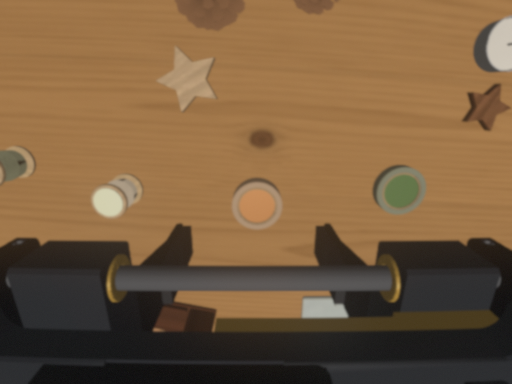

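>>> {"api": "move_arm", "payload": {"series": "0 -1 20 0 0 0;0 -1 40 0 0 0;0 -1 60 0 0 0;0 -1 70 0 0 0;0 -1 75 0 0 0;0 -1 77 0 0 0;0 -1 77 0 0 0;0 -1 77 0 0 0"}}

```text
time: 10.52
position: [0.6086, 0.0511, 0.0262]
tool_rot: [1.0, 0.026, 0.001, 0.0]
ft_force: [-0.7, 0.0, 0.6]
grip_width: 0.0781
grip_force: 0.0
```

>>> {"api": "move_arm", "payload": {"series": "0 0 0 0 0 0;0 0 0 0 0 0;0 0 0 0 0 0;0 0 0 0 0 0;0 0 0 0 0 0;0 0 0 0 0 0;0 0 0 0 0 0;0 0 0 0 0 0", "jaw": 0.35, "newtons": 12}}

```text
time: 11.18
position: [0.608, 0.0515, 0.0253]
tool_rot: [1.0, 0.026, 0.0, 0.0]
ft_force: [-0.5, 0.2, 0.2]
grip_width: 0.0421
grip_force: 12.0
```

>>> {"api": "move_arm", "payload": {"series": "0 0 0 0 0 0;0 0 0 0 0 0;0 0 -30 0 0 0;0 0 -60 0 0 0;0 0 -95 0 0 0;0 0 -105 0 0 0;0 0 -110 0 0 0;0 0 -110 0 0 0"}}

```text
time: 11.85
position: [0.6083, 0.0515, 0.1361]
tool_rot: [1.0, 0.026, 0.001, 0.0]
ft_force: [-0.6, -0.4, -0.1]
grip_width: 0.0419
grip_force: 12.0
```

```bash
python3 - <<'E'
from h import *
p=shot('wrist')
rows([(.4585,-.0575,.135,3),(.4585,-.0575,.042,3)])
E
```

```text
pos [0.6074 0.0515 0.1348] yaw 0.9986696521359008 2.96 t 11.9
-154.4 101.2 -0.1 -0.01 0.05 -0.04  n>= 5.0
-154.3 101.2 92.9 -0.01 0.05 -0.04  n>= 5.0
```

>>> {"api": "move_arm", "payload": {"series": "-34 22 0 0 0 0;-68 45 0 0 0 0;-102 67 0 0 0 0;-135 88 0 0 0 0;-150 99 0 0 0 0;-154 101 20 0 0 0;-154 101 40 0 0 0;-154 101 60 0 0 0"}}

```text
time: 12.57
position: [0.4578, -0.0575, 0.0735]
tool_rot: [1.0, 0.025, -0.001, -0.001]
ft_force: [0.8, 0.1, -0.3]
grip_width: 0.0416
grip_force: 12.0
```

>>> {"api": "move_arm", "payload": {"series": "0 0 10 0 0 0;0 0 20 0 0 0;0 0 25 0 0 0;0 0 29 0 0 0;0 0 32 0 0 0;0 0 33 0 0 0;0 0 33 0 0 0;0 0 33 0 0 0"}}

```text
time: 13.23
position: [0.4595, -0.0573, 0.0424]
tool_rot: [1.0, 0.026, 0.0, 0.0]
ft_force: [-0.1, -0.8, -0.4]
grip_width: 0.0418
grip_force: 12.0
```

```bash
python3 - <<'E'
from h import *
p=shot('wrist','w6')
print(robot.get_obs()['ft_force'])
rows([(.4585,-.0575,.042,3)])
E
```

```text
[0.66563661 0.35631197 0.86264714]
pos [ 0.4596 -0.0573  0.0425] yaw 0.9986630622130694 2.96 t 13.2833
-1.1 0.1 0.5 0.02 -0.05 -0.04  n>= 1.0
```

View pics/w6.png

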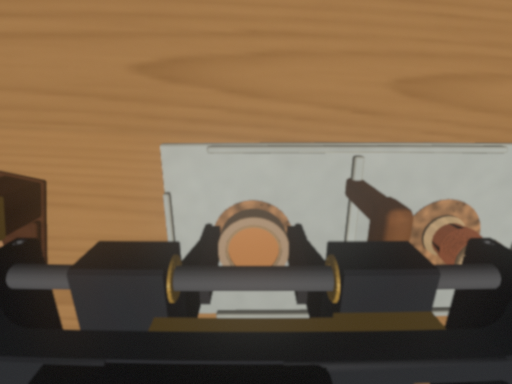

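>>> {"api": "move_arm", "payload": {"series": "0 0 0 0 0 0;0 0 0 0 0 0;0 0 0 0 0 0;0 0 0 0 0 0", "jaw": 0.65}}

```text
time: 13.62
position: [0.4595, -0.0573, 0.0423]
tool_rot: [1.0, 0.026, 0.0, 0.0]
ft_force: [-0.5, 0.0, -0.0]
grip_width: 0.0554
grip_force: 0.0
```

>>> {"api": "move_arm", "payload": {"series": "0 0 -10 0 0 0;0 0 -30 0 0 0;0 0 -60 0 0 0;0 0 -85 0 0 0;0 0 -95 0 0 0;0 0 -100 0 0 0;0 0 -100 0 0 0;0 0 -100 0 0 0"}}

```text
time: 14.28
position: [0.4591, -0.0572, 0.1423]
tool_rot: [1.0, 0.026, -0.0, -0.0]
ft_force: [-0.1, 0.2, -0.4]
grip_width: 0.0564
grip_force: 0.0
```

```bash
python3 - <<'E'
from h import *
p=shot('wrist','w7')
c=proj(p,[(.4585,-.0575,.017)])[0]
T=np.array(p['img']);print(c)
print([(f,np.round(d['xyz'],4)) for f in ('tip_of','search_frame') for d in getattr(robot,f)(p,'tape_tan')[:1]])
rows([(.6225,-.0725,.1,3)])
E
```

```text
[253.45074282 190.66022484]
[('tip_of', array([ 0.4602, -0.0567,  0.0181]))]
pos [ 0.4587 -0.0571  0.1413] yaw 0.9986694966562198 2.95 t 14.4333
162.9 23.9 40.9 -0.06 0.12 -0.05  n>= 5.0
```

View pics/w7.png

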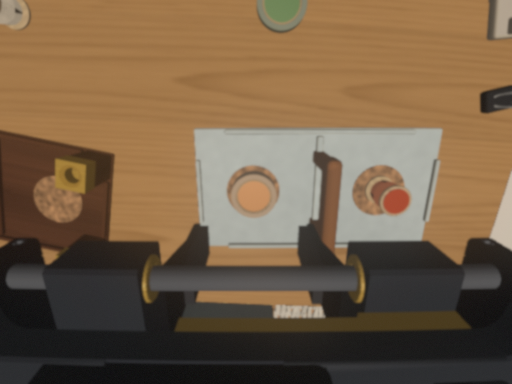

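>>> {"api": "move_arm", "payload": {"series": "40 6 0 0 0 0;80 12 0 0 0 0;120 18 10 0 0 0;150 22 20 0 0 0;160 24 35 0 0 0;163 24 40 0 0 0;163 24 40 0 0 0;163 24 40 0 0 0", "jaw": 0.9}}

```text
time: 15.1
position: [0.6213, -0.0723, 0.1009]
tool_rot: [1.0, 0.026, -0.002, -0.001]
ft_force: [-0.6, 0.3, 1.0]
grip_width: 0.0784
grip_force: 0.0
```

```bash
python3 - <<'E'
from h import *
p=shot('wrist')
print([(f,np.round(d['xyz'],4)) for f in ('tip_of','search_frame') for d in getattr(robot,f)(p,'tape_green')[:1]])
c=proj(p,[(.6225,-.0725,.010)])[0];print(c);print([blob(p,c,h,.010,ch=0) for h in (25,40)])
rows([(.6225,-.0725,.0245,3)])
E
```

```text
[('tip_of', array([ 0.6246, -0.073 , -0.0008])), ('search_frame', array([ 0.6268, -0.0725,  0.0107]))]
[253.67519224 200.19914709]
[(array([ 10,   7,  34,  32, 859], dtype=int32), array([254.32479627, 197.38183935]), array([ 0.62509875, -0.07292284,  0.01      ])), (array([ 25,  22,  34,  32, 875], dtype=int32), array([254.32571429, 197.29942857]), array([ 0.6251737 , -0.07291963,  0.01      ]))]
pos [ 0.6224 -0.0727  0.1028] yaw 0.9986717817166303 2.95 t 15.25
0.2 -0.2 78.3 -0.01 0.03 -0.05  n>= 2.0
```

>>> {"api": "move_arm", "payload": {"series": "2 0 20 0 0 0;2 0 40 0 0 0;2 0 60 0 0 0;2 0 70 0 0 0;2 0 75 0 0 0;2 0 78 0 0 0;2 0 78 0 0 0;2 0 78 0 0 0"}}

```text
time: 15.92
position: [0.626, -0.073, 0.0252]
tool_rot: [1.0, 0.026, 0.001, 0.0]
ft_force: [0.1, 0.2, -0.1]
grip_width: 0.0783
grip_force: 0.0
```

>>> {"api": "move_arm", "payload": {"series": "0 0 0 0 0 0;0 0 0 0 0 0;0 0 0 0 0 0;0 0 0 0 0 0;0 0 0 0 0 0;0 0 0 0 0 0;0 0 0 0 0 0;0 0 0 0 0 0", "jaw": 0.35, "newtons": 12}}

```text
time: 16.58
position: [0.6254, -0.0727, 0.0242]
tool_rot: [1.0, 0.026, -0.0, -0.0]
ft_force: [0.2, -0.0, 0.8]
grip_width: 0.0419
grip_force: 12.0
```

>>> {"api": "move_arm", "payload": {"series": "0 0 0 0 0 0;0 0 0 0 0 0;0 0 -30 0 0 0;0 0 -70 0 0 0;0 0 -110 0 0 0;0 0 -140 0 0 0;0 0 -150 0 0 0;0 0 -150 0 0 0"}}

```text
time: 17.25
position: [0.6274, -0.0733, 0.1778]
tool_rot: [1.0, 0.026, 0.004, 0.001]
ft_force: [0.3, -0.4, 0.1]
grip_width: 0.0414
grip_force: 12.0
```

```bash
python3 - <<'E'
from h import *
p=shot('wrist')
rows([(.44,.15,.22,-9.4)])
E
```

```text
pos [ 0.6258 -0.0728  0.1752] yaw 0.9986617291003577 2.96 t 17.3
-173.9 -232.1 -45.4 0.03 -0.13 12.36  n>= 8.0
```

>>> {"api": "move_arm", "payload": {"series": "-162 -272 -85 0 0 12.3;-162 -272 -85 0 0 12.3;-162 -272 -85 0 0 12.3;-162 -272 -85 0 0 12.3;-162 -272 -85 0 0 12.3;-162 -272 -85 0 0 12.3;-162 -272 -85 0 0 12.3;-162 -272 -85 0 0 12.3"}}

```text
time: 17.97
position: [0.4462, 0.1919, 0.2572]
tool_rot: [0.997, -0.081, -0.003, 0.001]
ft_force: [0.7, 0.4, -0.3]
grip_width: 0.0416
grip_force: 12.0
```

>>> {"api": "move_arm", "payload": {"series": "0 0 0 0 0 0;0 0 0 0 0 0;0 0 0 0 0 0"}}

```text
time: 18.22
position: [0.4491, 0.1902, 0.2576]
tool_rot: [0.997, -0.081, -0.001, 0.001]
ft_force: [0.6, -0.3, 0.0]
grip_width: 0.0416
grip_force: 12.0
```

```bash
python3 - <<'E'
from h import *
p=shot('wrist','w8')
rows([])
for t in ['spool_sage','base_tray']:
    print(t,[(f,np.round(d['xyz'],4)) for f in ('tip_of','search_frame') for d in getattr(robot,f)(p,t)[:1]])
E
```

```text
pos [0.4496 0.1897 0.2577] yaw 0.9866192937731351 -9.38 t 18.2667
spool_sage [('tip_of', array([ 0.635 ,  0.2586, -0.0019])), ('search_frame', array([0.6325, 0.2594, 0.0347]))]
base_tray [('tip_of', array([0.4443, 0.2088, 0.003 ])), ('search_frame', array([0.4436, 0.2082, 0.0085]))]
```

View pics/w8.png

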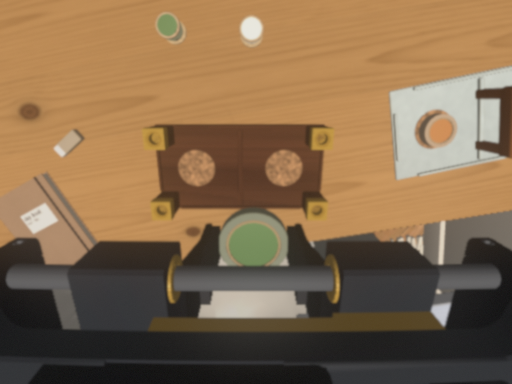

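```bash
python3 - <<'E'
from h import *
p=shot('wrist')
a=blob(p,(197,168),23,.005,ch=2);b=blob(p,(284,168),23,.005,ch=2)
print(a,b); d=a[2]-b[2]; c=(a[2]+b[2])/2;yaw=np.degrees(np.arctan2(-d[0],d[1])); print(c, np.linalg.norm(d), yaw)
Rz=R.from_euler('z',yaw,degrees=True)
im=p['img'][:,:,::-1].copy();out=[]
for x,y in ((47,103),(47,-103),(-47,103),(-47,-103)):
    w=c*[1,1,0]+Rz.apply([x/1e3,y/1e3,.052]); u=proj(p,[w])[0];print(u)
    i=np.round(u).astype(int);cr=cv2.resize(im[i[1]-20:i[1]+20,i[0]-20:i[0]+20],None,fx=7,fy=7,interpolation=cv2.INTER_CUBIC)
    t=((u-i+20.5)*7).astype(int);cv2.drawMarker(cr,tuple(map(int,t)),(255,0,0),0,20,1);out.append(cr)
cv2.imwrite('pics/sock.png',np.vstack([np.hstack(out[:2]),np.hstack(out[2:])]))
# same check with top camera
q=shot('top')
for s,uv in ((1,(148,233)),(-1,(202,242))): print(blob(q,uv,14,.005,ch=2)[2], proj(q,[a[2],b[2]]))
E
```

```text
(array([   4,    6,   37,   37, 1023], dtype=int32), array([196.028348  , 168.60997067]), array([0.45521292, 0.27071462, 0.005     ])) (array([   5,    6,   36,   36, 1020], dtype=int32), array([283.25294118, 168.34215686]), array([0.43516445, 0.14820636, 0.005     ]))
[0.44518869 0.20946049 0.005     ] 0.12413789198468933 -9.29406607765715
[152.84937053 139.89014671]
[321.91461233 139.28382113]
[160.57103474 211.66206786]
[316.9140989  211.27865822]
[0.45018102 0.26004376 0.005     ] [[146.8134519  231.87135741]
 [200.85626476 240.94146585]]
[0.41173996 0.15547961 0.005     ] [[146.8134519  231.87135741]
 [200.85626476 240.94146585]]
```

View pics/sock.png

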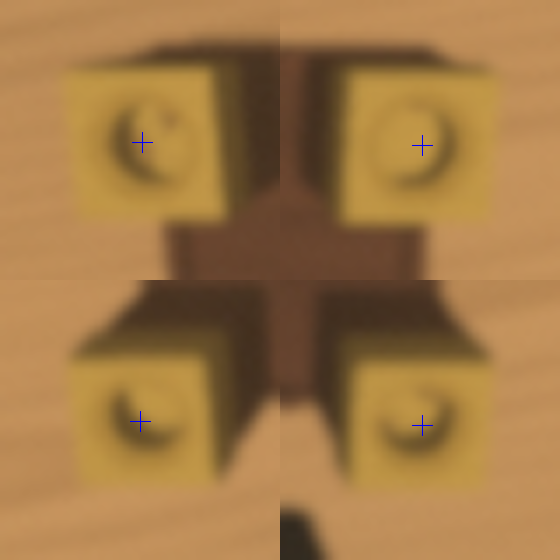

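```bash
python3 - <<'E'
from h import *
rows([(.4351,.1482,.10,-9.3),(.4351,.1482,.029,-9.3)])
E
```

```text
pos [0.45   0.1897 0.2588] yaw 0.986465513651464 -9.44 t 18.5667
-7.8 43.3 158.8 0.02 0.04 -0.14  n>= 4.0
-7.7 43.3 229.8 0.02 0.04 -0.14  n>= 6.0
```

>>> {"api": "move_arm", "payload": {"series": "-8 43 30 0 0 0;-8 43 70 0 0 0;-8 43 110 0 0 0;-8 43 140 0 0 0;-8 43 155 0 0 0;-8 43 158 0 0 0;-8 43 158 0 0 0;-8 43 158 0 0 0"}}

```text
time: 19.23
position: [0.4357, 0.1493, 0.1018]
tool_rot: [0.997, -0.082, 0.001, -0.0]
ft_force: [-0.8, 0.1, 0.6]
grip_width: 0.0418
grip_force: 12.0
```

```bash
python3 - <<'E'
from h import *
shot('wrist');rows([(.4351,.1482,.029,-9.3)])
E
```

```text
pos [0.4359 0.1494 0.1023] yaw 0.9867237061837556 -9.35 t 19.2833
-0.8 1.4 73.3 -0.04 -0.16 -0.05  n>= 2.0
```

>>> {"api": "move_arm", "payload": {"series": "-1 1 20 0 0 0;-1 1 40 0 0 0;-1 1 55 0 0 0;-1 1 65 0 0 0;-1 1 70 0 0 0;-1 1 73 0 0 0;-1 1 73 0 0 0;-1 1 73 0 0 0"}}

```text
time: 19.95
position: [0.4342, 0.1487, 0.029]
tool_rot: [0.997, -0.081, 0.001, -0.0]
ft_force: [-0.2, -0.1, -1.1]
grip_width: 0.0419
grip_force: 12.0
```

>>> {"api": "move_arm", "payload": {"series": "0 0 0 0 0 0;0 0 0 0 0 0;0 0 0 0 0 0;0 0 0 0 0 0", "jaw": 0.65}}

```text
time: 20.28
position: [0.4337, 0.1486, 0.0284]
tool_rot: [0.997, -0.081, 0.0, -0.0]
ft_force: [0.1, -0.9, 0.8]
grip_width: 0.0551
grip_force: 0.0
```

>>> {"api": "move_arm", "payload": {"series": "0 0 -10 0 0 0;0 0 -30 0 0 0;0 0 -60 0 0 0;0 0 -85 0 0 0;0 0 -95 0 0 0;0 0 -100 0 0 0;0 0 -100 0 0 0;0 0 -100 0 0 0"}}

```text
time: 20.95
position: [0.4332, 0.1485, 0.1283]
tool_rot: [0.997, -0.081, -0.0, 0.0]
ft_force: [0.5, 0.1, -0.3]
grip_width: 0.0566
grip_force: 0.0
```

```bash
python3 - <<'E'
from h import *
p=shot('wrist');c=proj(p,[(.4351,.1482,.015)])[0];print(blob(p,c,24,.015,ch=2)[:3])
print([(f,np.round(d['xyz'],4)) for t in ('tape_green','spool_sage') for f in ('tip_of','search_frame') for d in getattr(robot,f)(p,t)[:1]])
rows([(.63,.2585,.1,-9.3)])
E
```

```text
(array([   0,    0,   49,   48, 1962], dtype=int32), array([252.93577982, 189.98470948]), array([0.43703729, 0.14798684, 0.015     ]))
[('tip_of', array([0.4361, 0.1542, 0.0045])), ('search_frame', array([0.4367, 0.1488, 0.0133])), ('search_frame', array([0.4361, 0.1493, 0.0116]))]
pos [0.433  0.1485 0.1273] yaw 0.9867168795543827 -9.35 t 21.2
176.6 -140.6 26.9 0.03 0.12 -0.05  n>= 6.0
```

>>> {"api": "move_arm", "payload": {"series": "30 -23 0 0 0 0;60 -47 0 0 0 0;90 -72 0 0 0 0;120 -95 0 0 0 0;150 -118 10 0 0 0;170 -134 20 0 0 0;178 -141 27 0 0 0;178 -141 27 0 0 0", "jaw": 0.85}}

```text
time: 21.87
position: [0.6332, 0.2598, 0.0982]
tool_rot: [0.997, -0.081, -0.001, 0.0]
ft_force: [-0.5, 0.3, -0.8]
grip_width: 0.0737
grip_force: 0.0
```

```bash
python3 - <<'E'
from h import *
p=shot('wrist');p=shot('wrist','w9')
print([(f,np.round(d['xyz'],4)) for t in ('spool_sage',) for f in ('tip_of','search_frame') for d in getattr(robot,f)(p,t)[:1]])
c=proj(p,[(.631,.259,.036)])[0];print(c,blob(p,c,26,.036,ch=0))
rows([(.631,.259,.025,-9.3)])
E
```

```text
[('tip_of', array([ 0.6337,  0.2583, -0.0044])), ('search_frame', array([0.6377, 0.2602, 0.0357]))]
[252.86178186 214.45286018] (array([ 12,  15,  28,  26, 597], dtype=int32), array([251.56616415, 215.51088777]), array([0.63029244, 0.2601292 , 0.036     ]))
pos [0.6306 0.2582 0.1009] yaw 0.9867170510285922 -9.35 t 22.0667
0.4 -0.9 75.9 0.06 0.13 -0.05  n>= 2.0
```

View pics/w9.png

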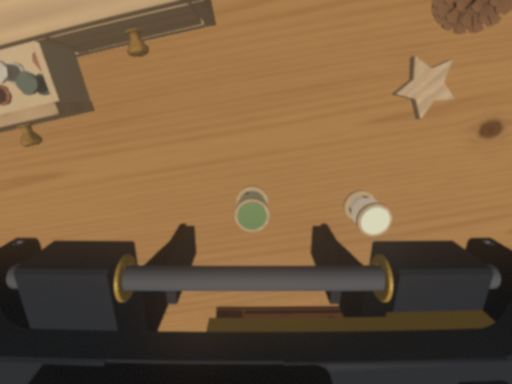

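>>> {"api": "move_arm", "payload": {"series": "1 -1 20 0 0 0;1 -1 40 0 0 0;1 -1 60 0 0 0;1 -1 70 0 0 0;1 -1 74 0 0 0;1 -1 76 0 0 0;1 -1 76 0 0 0"}}

```text
time: 22.65
position: [0.6334, 0.2595, 0.0258]
tool_rot: [0.997, -0.082, 0.0, -0.0]
ft_force: [1.4, -0.0, 0.8]
grip_width: 0.0741
grip_force: 0.0
```

>>> {"api": "move_arm", "payload": {"series": "0 0 0 0 0 0;0 0 0 0 0 0;0 0 0 0 0 0;0 0 0 0 0 0;0 0 0 0 0 0;0 0 0 0 0 0;0 0 0 0 0 0;0 0 0 0 0 0", "jaw": 0.2, "newtons": 12}}

```text
time: 23.32
position: [0.6332, 0.2597, 0.0252]
tool_rot: [0.997, -0.081, -0.0, 0.0]
ft_force: [0.6, -0.7, -0.6]
grip_width: 0.0289
grip_force: 0.0
```

>>> {"api": "move_arm", "payload": {"series": "0 0 0 0 0 0;0 0 0 0 0 0;0 0 -30 0 0 0;0 0 -70 0 0 0;0 0 -90 0 0 0;0 0 -100 0 0 0;0 0 -100 0 0 0;0 0 -100 0 0 0"}}

```text
time: 23.98
position: [0.6327, 0.2595, 0.1248]
tool_rot: [0.997, -0.081, -0.0, 0.0]
ft_force: [-0.2, -0.5, -1.0]
grip_width: 0.0273
grip_force: 12.0
```

```bash
python3 - <<'E'
from h import *
shot('wrist');rows([(.4552,.2707,.12,-9.3)])
E
```

```text
pos [0.6319 0.2593 0.1236] yaw 0.9867302131642722 -9.34 t 24.0333
-176.2 17.5 4.1 0.07 0.17 -0.04  n>= 5.0
```

>>> {"api": "move_arm", "payload": {"series": "-35 4 0 0 0 0;-75 8 0 0 0 0;-115 11 0 0 0 0;-150 15 0 0 0 0;-170 17 0 0 0 0;-176 18 10 0 0 0;-176 18 30 0 0 0;-176 18 30 0 0 0"}}

```text
time: 24.7
position: [0.4527, 0.2694, 0.0913]
tool_rot: [0.997, -0.081, -0.004, 0.002]
ft_force: [-0.8, 0.3, -0.2]
grip_width: 0.0271
grip_force: 12.0
```

```bash
python3 - <<'E'
from h import *
shot('wrist');rows([(.4552,.2707,.03,-9.3)])
E
```

```text
pos [0.454  0.2696 0.0925] yaw 0.9867498267817322 -9.33 t 24.75
1.4 -1.5 62.5 0.2 0.38 -0.03  n>= 2.0
```

>>> {"api": "move_arm", "payload": {"series": "0 -1 15 0 0 0;0 -1 30 0 0 0;0 -1 45 0 0 0;0 -1 55 0 0 0;0 -1 60 0 0 0;0 -1 63 0 0 0;0 -1 63 0 0 0;0 -1 63 0 0 0"}}

```text
time: 25.42
position: [0.4571, 0.2715, 0.0325]
tool_rot: [0.997, -0.081, 0.0, -0.0]
ft_force: [-0.1, -0.1, -0.1]
grip_width: 0.0274
grip_force: 12.0
```

>>> {"api": "move_arm", "payload": {"series": "0 0 0 0 0 0;0 0 0 0 0 0;0 0 0 0 0 0;0 0 0 0 0 0;0 0 0 0 0 0", "jaw": 0.6}}

```text
time: 25.83
position: [0.4569, 0.2715, 0.0325]
tool_rot: [0.997, -0.081, 0.0, -0.0]
ft_force: [-0.2, -0.5, 1.0]
grip_width: 0.0492
grip_force: 0.0
```

>>> {"api": "move_arm", "payload": {"series": "0 0 -10 0 0 0;0 0 -30 0 0 0;0 0 -60 0 0 0;0 0 -95 0 0 0;0 0 -130 0 0 0;0 0 -160 0 0 0;0 0 -170 0 0 0;0 0 -170 0 0 0"}}

```text
time: 26.5
position: [0.4585, 0.2721, 0.2058]
tool_rot: [0.997, -0.081, 0.004, -0.002]
ft_force: [-0.3, -0.4, 0.9]
grip_width: 0.0522
grip_force: 0.0
```

```bash
python3 - <<'E'
from h import *
p=shot('wrist');p=shot('wrist','w10')
print([(t,f,np.round(d['xyz'],4)) for t in ('tape_green','spool_sage') for f in ('tip_of','search_frame') for d in getattr(robot,f)(p,t)[:1]])
rows([(.462,-.119,.15,3.2),(.462,-.119,.079,3.2)])
E
```

```text
[('tape_green', 'tip_of', array([0.4312, 0.1489, 0.0046])), ('tape_green', 'search_frame', array([0.435 , 0.153 , 0.0107])), ('spool_sage', 'tip_of', array([0.4549, 0.2681, 0.0023])), ('spool_sage', 'search_frame', array([0.4624, 0.2695, 0.041 ]))]
pos [0.4557 0.271  0.2003] yaw 0.9867288426382445 -9.34 t 26.8
69.8 383.7 50.8 0.09 0.22 -12.54  n>= 10.0
70.0 383.5 121.8 0.09 0.22 -12.54  n>= 10.0
```

View pics/w10.png

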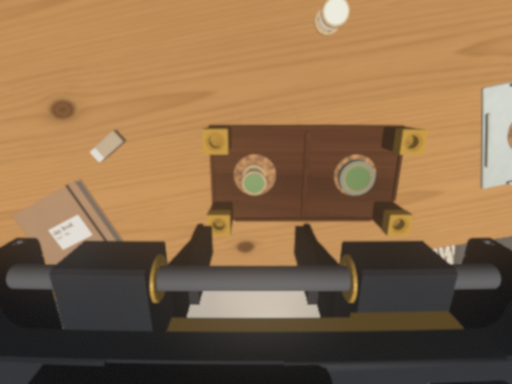

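>>> {"api": "move_arm", "payload": {"series": "70 384 0 0 0 -12.5;70 384 0 0 0 -12.5;70 384 0 0 0 -12.5;70 384 0 0 0 -12.5;70 384 0 0 0 -12.5;70 384 0 0 0 -12.5;70 384 0 0 0 -12.5;70 384 0 0 0 -12.5"}}

```text
time: 27.47
position: [0.4615, -0.0583, 0.201]
tool_rot: [1.0, 0.028, -0.001, -0.001]
ft_force: [1.2, 0.5, -0.2]
grip_width: 0.0521
grip_force: 0.0
```

```bash
python3 - <<'E'
from h import *
shot('wrist');rows([(.462,-.119,.2,3.2)])
E
```

```text
pos [ 0.4638 -0.0661  0.2014] yaw 0.9987495074661139 2.87 t 27.5167
-4.4 52.7 1.6 0.3 -0.04 -0.33  n>= 2.0
```

>>> {"api": "move_arm", "payload": {"series": "-3 25 0 0 0 0;-4 45 0 0 0 0;-4 52 0 0 0 0;-4 52 0 0 0 0;-4 52 0 0 0 0;-4 52 0 0 0 0"}}

```text
time: 28.02
position: [0.4609, -0.1073, 0.2017]
tool_rot: [1.0, 0.028, -0.001, -0.001]
ft_force: [-0.1, 0.4, 0.8]
grip_width: 0.0523
grip_force: 0.0
```

```bash
python3 - <<'E'
from h import *
p=shot('wrist');p=shot('wrist')
a=blob(p,proj(p,[(.4585,-.0575,.017)])[0],26,.017)
print(a,proj(p,[(.462,-.119,.077)]))
c=proj(p,[(.462,-.119,.077)])[0].astype(int);u,v=c
g=cv2.cvtColor(p['img'],cv2.COLOR_RGB2HSV)[:,:,1]
for r in range(v-50,v+21,10):
    m=np.where(g[r,u-40:u+40]>110)[0]+u-40; print(r,m.min() if len(m) else 0,m.max() if len(m) else 0,len(m))
rows([(.462,-.119,.079,3.2)])
E
```

```text
(array([   5,    6,   43,   42, 1421], dtype=int32), array([210.65095004, 174.41449683]), array([ 0.45868605, -0.05677856,  0.017     ])) [[265.41156083 189.75107067]]
139 0 0 0
149 261 269 9
159 261 269 9
169 261 303 13
179 261 297 10
189 261 304 11
199 261 269 9
209 261 268 8
pos [ 0.4611 -0.1072  0.202 ] yaw 0.9983770241368518 3.26 t 28.1167
0.3 11.9 123.0 -0.04 0.05 0.06  n>= 3.0
```

>>> {"api": "move_arm", "payload": {"series": "0 8 20 0 0 0;0 12 50 0 0 0;0 12 80 0 0 0;0 12 100 0 0 0;0 12 112 0 0 0;0 12 118 0 0 0;0 12 121 0 0 0;0 12 122 0 0 0"}}

```text
time: 28.78
position: [0.4623, -0.1202, 0.0802]
tool_rot: [1.0, 0.028, 0.0, -0.0]
ft_force: [0.2, -0.3, -0.4]
grip_width: 0.0521
grip_force: 0.0
```

>>> {"api": "move_arm", "payload": {"series": "0 0 0 0 0 0;0 0 0 0 0 0;0 0 0 0 0 0;0 0 0 0 0 0;0 0 0 0 0 0;0 0 0 0 0 0;0 0 0 0 0 0;0 0 0 0 0 0", "jaw": 0.02, "newtons": 40}}

```text
time: 29.45
position: [0.4619, -0.1204, 0.0804]
tool_rot: [1.0, 0.027, -0.0, -0.0]
ft_force: [-0.3, 2.0, 1.7]
grip_width: 0.012
grip_force: 40.0
```

```bash
python3 - <<'E'
from h import *
shot('wrist');o=robot.get_obs();print(o['grip_width'],o['grip_force'],o['ft_force']);rows([(.462,-.119,.079,3.2)])
E
```

```text
0.01184506043480867 40.000038743019104 [-0.95757697  1.6648288   3.68003901]
pos [ 0.4619 -0.1204  0.0804] yaw 0.9984893366569392 3.15 t 29.5
0.2 -1.4 1.4 -0.02 0.01 -0.05  n>= 1.0
```

>>> {"api": "move_arm", "payload": {"series": "0 0 -3 0 0 0;0 0 -8 0 0 0;0 0 -15 0 0 0;0 0 -23 0 0 0;0 0 -31 0 0 0;0 0 -38 0 0 0;0 0 -43 0 0 0;0 0 -45 0 0 0"}}

```text
time: 30.17
position: [0.4625, -0.1209, 0.1264]
tool_rot: [1.0, 0.028, 0.001, 0.001]
ft_force: [0.1, -0.9, -3.1]
grip_width: 0.0117
grip_force: 40.0
```

>>> {"api": "move_arm", "payload": {"series": "0 0 -4 0 0 0;0 0 -11 0 0 0;0 0 -20 0 0 0;0 0 -30 0 0 0;0 0 -40 0 0 0;0 0 -48 0 0 0;0 0 -53 0 0 0;0 0 -55 0 0 0"}}

```text
time: 30.83
position: [0.4624, -0.1208, 0.1812]
tool_rot: [1.0, 0.028, 0.001, 0.0]
ft_force: [-0.1, 0.2, -3.3]
grip_width: 0.0117
grip_force: 40.0
```

```bash
python3 - <<'E'
from h import *
shot('wrist');p=shot('scene','s2');o=robot.get_obs();print(o['grip_width'],o['grip_force'],o['ft_force'],o['moment']);rows([(.4452,.2095,.18,-9.3)])
E
```

```text
0.011770118127472185 39.998010993003845 [ 0.36230034 -0.20100976 -3.58537484] [ 0.07154876 -0.04435674  0.00499662]
pos [ 0.4621 -0.1207  0.1806] yaw 0.9984778799518411 3.16 t 30.9333
1.3 -330.6 0.4 0.02 -0.03 12.46  n>= 8.0
```

>>> {"api": "move_arm", "payload": {"series": "0 -4 0 0 0 0;0 -12 0 0 0 0.5;0 -24 0 0 0 1;0 -38 0 0 0 1.5;0 -53 0 0 0 2;0 -68 0 0 0 2.5;0 -83 0 0 0 3;0 -98 0 0 0 3.5"}}

```text
time: 31.6
position: [0.4558, -0.0213, 0.1797]
tool_rot: [1.0, -0.003, -0.001, -0.0]
ft_force: [-0.5, 0.2, -3.5]
grip_width: 0.0112
grip_force: 40.0
```

>>> {"api": "move_arm", "payload": {"series": "0 -15 0 0 0 0.5;0 -30 0 0 0 1;0 -45 0 0 0 1.5;0 -60 0 0 0 2;0 -75 0 0 0 2.5;0 -90 0 0 0 3;0 -105 0 0 0 3.5;0 -120 0 0 0 4"}}

```text
time: 32.27
position: [0.4564, 0.0986, 0.1797]
tool_rot: [0.999, -0.038, -0.001, -0.0]
ft_force: [0.2, 0.1, -2.9]
grip_width: 0.0115
grip_force: 40.0
```

```bash
python3 - <<'E'
from h import *
rows([(.4452,.2095,.18,-9.3)])
E
```

```text
pos [0.4564 0.0986 0.1797] yaw 0.9970855794136614 -4.37 t 32.2667
-19.6 -109.7 -0.3 -0.0 0.11 4.93  n>= 3.0
```

>>> {"api": "move_arm", "payload": {"series": "-2 -14 0 0 0 0.6;-5 -28 0 0 0 1.2;-8 -43 0 0 0 2;-11 -58 0 0 0 2.7;-13 -72 0 0 0 3.4;-16 -84 0 0 0 4;-18 -94 0 0 0 4.5;-19 -101 0 0 0 4.9"}}

```text
time: 32.93
position: [0.4447, 0.2007, 0.1796]
tool_rot: [0.997, -0.08, -0.001, 0.0]
ft_force: [0.7, 1.2, -2.7]
grip_width: 0.0116
grip_force: 40.0
```

>>> {"api": "move_arm", "payload": {"series": "-1 -5 0 0 0 0;-1 -7 0 0 0 0;-1 -8 0 0 0 0;-1 -8 0 0 0 0;-1 -8 0 0 0 0"}}

```text
time: 33.35
position: [0.4464, 0.207, 0.1802]
tool_rot: [0.997, -0.081, -0.0, 0.0]
ft_force: [-0.1, -0.3, -3.6]
grip_width: 0.0116
grip_force: 40.0
```

```bash
python3 - <<'E'
from h import *
p=shot('wrist');q=shot('top')
rows([(.4452,.2095,.18,-9.3)])
for x in (p,q):
  print([(t,f,np.round(d['xyz'],4)) for t in ('tape_tan','spool_rust','top_tray') for f in ('tip_of','search_frame') for d in getattr(robot,f)(x,t)[:1]])
o=robot.get_obs()
E
```

```text
pos [0.4464 0.2069 0.1802] yaw 0.9869033472906357 -9.28 t 33.45
-1.6 -2.3 0.2 0.01 0.01 0.02  n>= 1.0
[('tape_tan', 'tip_of', array([0.4585, 0.2695, 0.1153])), ('tape_tan', 'search_frame', array([0.4597, 0.2681, 0.1323])), ('spool_rust', 'tip_of', array([0.4403, 0.1422, 0.1207])), ('spool_rust', 'search_frame', array([0.4462, 0.1452, 0.1584])), ('top_tray', 'tip_of', array([0.4477, 0.2099, 0.1004])), ('top_tray', 'search_frame', array([0.4762, 0.2042, 0.1202]))]
[('top_tray', 'tip_of', array([0.4511, 0.205 , 0.1006])), ('top_tray', 'search_frame', array([0.4176, 0.1448, 0.1164]))]
```

>>> {"api": "move_arm", "payload": {"series": "-1 -2 3 0 0 0;-1 -2 9 0 0 0;-1 -2 17 0 0 0;-1 -2 25 0 0 0;-1 -2 32 0 0 0;-1 -2 37 0 0 0;-1 -2 40 0 0 0;-1 -2 41 0 0 0"}}

```text
time: 34.72
position: [0.4453, 0.2094, 0.1384]
tool_rot: [0.997, -0.081, -0.001, 0.0]
ft_force: [-0.1, -0.2, -3.6]
grip_width: 0.0117
grip_force: 40.0
```

>>> {"api": "move_arm", "payload": {"series": "0 0 0 0 0 0;0 0 0 0 0 0;0 0 0 0 0 0"}}

```text
time: 34.97
position: [0.446, 0.2096, 0.1395]
tool_rot: [0.997, -0.081, 0.0, -0.0]
ft_force: [-0.6, 0.4, -3.4]
grip_width: 0.0117
grip_force: 40.0
```

```bash
python3 - <<'E'
from h import *
p=shot('wrist','w11');q=shot('scene','s3')
rows([(.4452,.2088,.1204,-9.3)])
# check: where would held tray and base features be; crop for view
W=[];c=np.array([.4452,.2090,0]);Rz=R.from_euler('z',-9.3,degrees=True)
a=cv2.imread('pics/w11.png')[:300];b=cv2.imread('pics/s3.png')
u=proj(q,[c+[0,0,.06]])[0].astype(int);print(u)
b=b[u[1]-100:u[1]+80,u[0]-110:u[0]+110]
a=cv2.resize(a[60:240,110:400],None,fx=1.6,fy=1.6);b=cv2.resize(b,None,fx=1.5,fy=1.5,interpolation=cv2.INTER_CUBIC)
h=max(a.shape[0],b.shape[0]);f=lambda i:cv2.copyMakeBorder(i,0,h-i.shape[0],0,0,0)
o=np.hstack([f(a),f(b)]);print(o.shape);cv2.imwrite('pics/mix.png',o)
E
```

```text
pos [0.4459 0.2096 0.1396] yaw 0.9870336432912218 -9.24 t 35.0667
-0.6 0.9 19.2 -0.02 -0.05 0.06  n>= 1.0
[245 251]
(288, 794, 3)
```

View pics/mix.png

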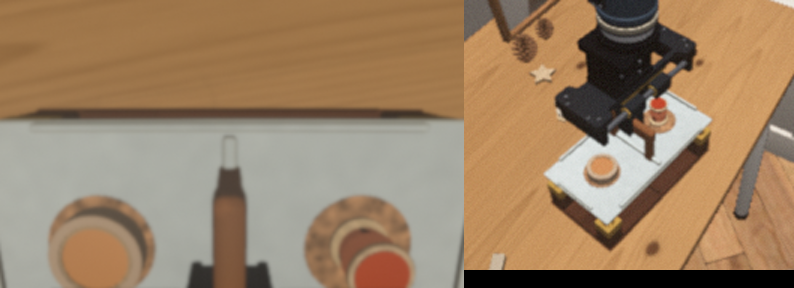

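>>> {"api": "move_arm", "payload": {"series": "-0.5 0.5 2 0 0 0;-0.5 0.5 4 0 0 0;-0.5 0.5 6 0 0 0;-0.5 0.5 8 0 0 0;-0.5 0.5 9 0 0 0;-0.5 0.5 10 0 0 0;-0.5 0.5 10 0 0 0;-0.5 0.5 10 0 0 0"}}

```text
time: 35.73
position: [0.4451, 0.2091, 0.1291]
tool_rot: [0.997, -0.081, -0.0, 0.0]
ft_force: [-0.3, 0.4, -3.0]
grip_width: 0.0118
grip_force: 40.0
```

>>> {"api": "move_arm", "payload": {"series": "0 0 2 0 0 0;0 0 4 0 0 0;0 0 6 0 0 0;0 0 7 0 0 0;0 0 8 0 0 0;0 0 8.5 0 0 0;0 0 8.5 0 0 0;0 0 8.5 0 0 0"}}

```text
time: 36.4
position: [0.4451, 0.2091, 0.1207]
tool_rot: [0.997, -0.081, 0.0, -0.0]
ft_force: [0.3, -0.7, -3.6]
grip_width: 0.0116
grip_force: 40.0
```

Still carrying the weight; a bit more until it is borne by the posts.

>>> {"api": "move_arm", "payload": {"series": "0 0 0.3 0 0 0;0 0 0.6 0 0 0;0 0 0.9 0 0 0;0 0 1.2 0 0 0;0 0 1.2 0 0 0;0 0 1.2 0 0 0"}}

```text
time: 36.9
position: [0.4452, 0.2091, 0.1204]
tool_rot: [0.997, -0.08, 0.0, -0.0]
ft_force: [-1.2, -0.7, 6.3]
grip_width: 0.0117
grip_force: 40.0
```

Seated: 0.1204 as predicted, with an upward reaction. Release gently.

>>> {"api": "move_arm", "payload": {"series": "0 0 -0.5 0 0 0;0 0 -0.5 0 0 0;0 0 -0.5 0 0 0;0 0 -0.5 0 0 0;0 0 -0.5 0 0 0;0 0 -0.5 0 0 0", "jaw": 0.5}}

```text
time: 37.4
position: [0.4452, 0.2091, 0.1199]
tool_rot: [0.997, -0.081, -0.0, 0.0]
ft_force: [-0.1, -0.1, 0.8]
grip_width: 0.0404
grip_force: 0.0
```

>>> {"api": "move_arm", "payload": {"series": "0 0 -8 0 0 0;0 0 -25 0 0 0;0 0 -50 0 0 0;0 0 -80 0 0 0;0 0 -110 0 0 0;0 0 -130 0 0 0;0 0 -140 0 0 0;0 0 -140 0 0 0"}}

```text
time: 38.07
position: [0.4466, 0.2095, 0.2633]
tool_rot: [0.997, -0.08, 0.003, -0.001]
ft_force: [0.5, -0.3, 0.3]
grip_width: 0.0433
grip_force: 0.0
```

```bash
python3 - <<'E'
from h import *
shot('wrist');p=shot('wrist','w12');q=shot('scene')
for x in (p,q):
  print([(t,f,np.round(d['xyz'],4)) for t in ('tape_tan','spool_rust','top_tray','spool_cream') for f in ('tip_of','search_frame') for d in getattr(robot,f)(x,t)[:1]])
c=np.array([.4452,.2090,0]);Rz=R.from_euler('z',-9.3,degrees=True)
for s in (1,-1):
  w=c+Rz.apply([0,.062*s,.057]);print(w,proj(p,[w]),blob(p,proj(p,[w])[0],24,.057))
rows([])
E
```

```text
[('tape_tan', 'tip_of', array([0.4547, 0.2722, 0.0549])), ('tape_tan', 'search_frame', array([0.4574, 0.2713, 0.0712])), ('spool_rust', 'tip_of', array([0.4378, 0.1463, 0.0597])), ('spool_rust', 'search_frame', array([0.44  , 0.147 , 0.0993])), ('top_tray', 'tip_of', array([0.4493, 0.2111, 0.0418])), ('top_tray', 'search_frame', array([0.4571, 0.2059, 0.0572])), ('spool_cream', 'tip_of', array([ 0.6093,  0.1653, -0.0017])), ('spool_cream', 'search_frame', array([0.6076, 0.1619, 0.0342]))]
[('tape_tan', 'tip_of', array([0.4491, 0.2663, 0.0581])), ('tape_tan', 'search_frame', array([0.4481, 0.2692, 0.0723])), ('spool_rust', 'tip_of', array([0.4368, 0.1468, 0.0539])), ('spool_rust', 'search_frame', array([0.4348, 0.2183, 0.0594])), ('top_tray', 'tip_of', array([0.4451, 0.2094, 0.0428])), ('top_tray', 'search_frame', array([0.4403, 0.2179, 0.0593])), ('spool_cream', 'tip_of', array([ 6.126e-01,  1.674e-01, -2.000e-04])), ('spool_cream', 'search_frame', array([0.6052, 0.1705, 0.0258]))]
[0.45521944 0.27018505 0.057     ] [[203.98091864 171.96263128]] (array([   5,    6,   41,   39, 1259], dtype=int32), array([204.1223193 , 172.06036537]), array([0.45506804, 0.27003643, 0.057     ]))
[0.43518056 0.14781495 0.057     ] [[303.09918394 172.12737822]] (array([   5,    5,   40,   39, 1236], dtype=int32), array([303.10679612, 172.03236246]), array([0.43530047, 0.14779224, 0.057     ]))
pos [0.4451 0.2091 0.26  ] yaw 0.9870158776115487 -9.24 t 39.0167
```

Tray seated at the expected height and pose, contents in place. Handing in.

```bash
python3 -c "
from rig import robot
print(robot.hand_in())"
```

```text
the job is handed in; nothing more can be done
None
```

Job handed in: both kits are filled as asked, the white tray is stacked on the base tray with its pins fully down at the expected seated height, and the cream spool is still where it stood.

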